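Plug in the test relay and hold the sprung tester cover at its index

TASK

Plug the loose relay into the socket on the board tester, pushed fully home, and let go of it. Then lift the tester's sprung cover by its bar handle until the black pointer on its side stands midway between the two prongs of the steel index clip, and finish while still holding it steady there with the gripper: the spring would shut it if let go. Leave the clip where it is set and do not disturb the jar, the spool or the screwdriver.

Things in the scene. Friction and masses are not known exactly. Their poses are not given: they have to be found in the camera images.
- tester: fixed board tester. Origin on the table under the cover's hinge, z up. In its frame (mm): dark socket deck, x -82 to 82, y -120 to -20, 50 high; grey housing, same width, y -18 to 127, 70 high, shut by the cover. Beside the cover on the +x side stands an aluminium angle sector with the index clip, x 92 to 107, y 0 to 170, up to 210 above the table.
- socket_mouth (a point): centre of the socket hole's mouth, on the deck's top, 50 mm above the table; axes as the tester's. The hole is rectangular, 25 mm along the tester's x and 33 mm along its y, 20 mm deep, with a 2 mm chamfer.
- relay: loose white relay standing on its black plug foot on the table, 110 g (+-30 %). Origin: centre of the plug's underside, z up. Plug 22 (x) by 30 (y) by 18 high; above it the white case, 30 (x) by 38 (y) by 42 high (z 18 to 60 mm), whose shoulder meets the deck when fully home (origin 18 mm below the mouth). Plugged, its x and y lie along the tester's x and y; a half turn is as good.
- cover: flat white-painted steel cover of the housing, 160 by 121 by 8 mm, hinged; origin on the hinge line, 75 mm above the table. Shut, its axes are the tester's and it reaches out to +y; it opens by turning about its +x axis (the +y edge rises), up to 1.25 rad. A spring shuts it: with its weight it takes about 3 N up at the handle to begin and 8 N at 0.8 rad.
- hinge (a point): point on the hinge line at mid-width of the cover, 75 mm above the table; fixed, axes as the tester's (hinge line = x).
- handle (a point): middle of the cover's bar handle: a round bar 10 mm thick along the cover's x, free over 100 mm between its two arms. It lies in the cover's plane, 172 mm from the hinge line. Shut, it is 75 mm above the table, nothing below it, with a free gap of 40 mm between bar and housing.
- pointer (a point): near the end of the black pointer on the cover's +x side (bar 6 mm thick), 150 mm from the hinge line in the cover's plane (in line with hinge and handle), 87 mm to +x.
- clip_gap (a point): middle of the 26 mm gap between the clip's prongs, 150 mm from the hinge line, in the pointer's plane: the pointer point meets it when the cover is at the marked angle, set anywhere from 0.40 to 0.80 rad. y points from the hinge to the gap, z across the gap. The pointer passes beside the prongs without touching; the clip stays put unless pushed.
- flux_jar: bystander: amber jar, 48 mm across, 55 mm high, standing; origin under its centre.
- solder_spool: bystander: metal spool, 56 mm across, 40 mm high, standing; origin under its centre.
- screwdriver: bystander: screwdriver with black handle, 170 mm long, lying along its x.

How it is judged:
On the way:
1. the relay is fully home in the socket and let go (horizontal distance between relay and socket_mouth below 0.004 m and z of relay in the frame of socket_mouth below -0.015 m and angle between the y axis of relay and the y axis of tester, either way round below 0.09 rad and angle between relay's own z axis and vertical below 0.06 rad and contact force between the fingers and relay below 0.1 N), for 0.2 s.
At the end, for the whole second after the job is handed in: Relay home: underside at least 15 mm below the socket mouth, within 4 mm of centre, upright, square, not touched by the fingers. Cover still, its pointer within 9 mm of the middle of the clip gap, held by the fingers (over 1.5 N) and leaning on no other loose thing (all of step 1 and z of pointer in the frame of clip_gap between -0.009 and 0.009 m and angular speed of cover below 0.08 rad/s and contact force between the fingers and cover above 1.5 N and contact force between cover and flux_jar below 0.1 N and contact force between cover and solder_spool below 0.1 N and contact force between cover and screwdriver below 0.1 N and contact force between cover and relay below 0.1 N); the arm keeps its last pose, push and grip.
It fails at once if the index clip is pushed out of its setting (over 8 mm) (distance of clip_gap from where it was at the start of the episode above 0.008 m).
It fails at once if the flux jar is disturbed (moved over 30 mm) (distance of flux_jar from where it was at the start of the episode above 0.03 m).
It fails at once if the solder spool is disturbed (moved over 30 mm) (distance of solder_spool from where it was at the start of the episode above 0.03 m).
It fails at once if the screwdriver is disturbed (moved over 30 mm) (distance of screwdriver from where it was at the start of the episode above 0.03 m).
It also fails if it takes over 54 s, if anything falls off the work surface, if the arm or the gripper's body presses on something with over 40 N, if the wrist force passes 120 N, or if a joint passes its speed limit or range.

ROBOT

A 6-joint arm with a two-finger parallel gripper is mounted at the origin on the work surface. World frame = base frame: x ahead of the robot, y to its left, z up, the work surface at z = 0. Lengths are in m, angles in rad, forces in N, time in s.
With the tool pointing down it reaches from about 0.3 to 0.775 m from the base axis. Payload 14.6 kg.
Tool frame: the origin (TCP) lies on the mounting face of the last link; the fingertips stand 173 mm ahead of it and the grasp point (between the pads) lies 155 mm ahead of it; z points along the fingers, y is the line along which they close (so a half turn about z gives the same grasp; the last joint's range is limited). The gripper opens to 85 mm and grips with 20 to 120 N. Pads are 22 mm wide; open, the fingers measure 114 mm over their backs; the gripper's body (76 mm by 85 mm) begins 54 mm behind the grasp point. The pads swing forward as they close: fully open they stand 13 mm farther back than shut.
Start: joints at [-1.364, 0.3, 1.521, -0, 1.321, -0.067], TCP at [0.149, -0.53, 0.405] pointing down, gripper open.
Joint ranges: [-3.03, 3.03], [-0.79, 2.21], [0.23, 2.52], [-1.04, 4.18], [0, 3.07], [-2.55, 2.55]. Speed limits (rad/s): [2.22, 2.22, 2.57, 3.14, 3.14, 3.14].

INTERFACE

Orientations are given as a rotation vector (axis times angle).
In Python, from workcell import bot, camrig, ticket gives the robot as it stands (bot), with the cameras (camrig) and the job (ticket).
- The arm moves only by the shell command python3 nudge.py 'ROWS' [FORCE]. ROWS is rows parted by semicolons, their numbers by spaces, 1 to 10 of them, each of 7 numbers: the opening from 0.0 (shut) to 1.0 (fully open), then dx, dy, dz in m, then a rotation vector rx, ry, rz in rad; each row shifts and turns the commanded pose from where the row before left it, along the tool's axes as they then stand; what a row does not reach is not made up. A row lasts 1/10 s, in which the tool goes at most 0.05 m and 0.15 rad, less where a joint would pass 70% of its speed; a pose out of reach is approached as far as the arm can. The fingers move at their own pace and stop on an object; FORCE is the grip in N (left out, the last holds). Time passes only in rows, so rows that do not move let the fingers close. It prints the time, the measured TCP pose, the force, the opening and the grip force at its end.
- bot.observe(): the state, without advancing time (a new reading comes with each control period).
- camrig.grab_frame(name): name is "scene" or "side" or "wrist"; returns the picture (384x512x3 uint8, red, green, blue); there is no depth.
- camrig.camera_params(name): a dict with "fovy" (degrees; the focal length in pixels is half the picture's height over the tangent of half this angle, whatever the lens; pixels are square), "cx", "cy" (the principal point, pixels), "R" (3x3) and "t" (3): a world point X has camera coordinates R X + t. Camera axes: x right, y down, z forward; pixel columns grow to the right and rows downward; lengths in m; the calibration is good to about 2 mm. A picture is of the moment at which its call begins: read the wrist's pose just before it. camera_params takes no time and is no camera call; for the wrist camera it gives the pose at the moment of the call.
- ticket.hand_in(): hands the job in; it is judged then, once.
The state is a dict: "time": time; "joints": joint angles; "qvel": joint speeds; "joint_efforts": joint torques, N m; "eef_pos": TCP position; "orientation": TCP orientation; "force": force on the tool from outside, world axes, zero at the start; "moment": the same for the moment, N m; "finger_gap": opening from 0.0 (shut) to 1.0 (fully open); "finger_force": force on a finger pad.
Only numpy, scipy, OpenCV 4.12 (cv2) and the standard library are available. Lean on these libraries where they do the work, as an engineer would, in place of code of your own. Each camera call takes 0.05 s, during which the arm holds its last target. There are 200 camera calls.

## Working session

There is one attempt and no reset: what is moved stays moved. The work goes in short steps, Python scripts to look and compute and a shell command to move; the robot and the scene stay as the last step left them, time stands still between calls to the robot, and variables do not carry over. Pictures are saved under pics/ and viewed, at most 10 in all, crops included, and the job is handed in when it is done.

```bash
ls; mkdir -p pics
python3 - <<'E'
from workcell import bot, camrig, ticket
import cv2,numpy as np
print(bot.observe())
for n in ("scene","side","wrist"):
    p=camrig.camera_params(n); print(n,p)
    cv2.imwrite(f"pics/{n}0.png",camrig.grab_frame(n)[:,:,::-1])
E
```

```text
nudge.py
pics
workcell.py
{'time': 0.0, 'joints': array([-1.36361738e+00,  3.00494154e-01,  1.52159322e+00, -2.44272595e-05,
        1.32071561e+00, -6.65692258e-02]), 'qvel': array([-0.0012744 , -0.00092676, -0.00015027,  0.00084307,  0.00093873,
        0.00099993]), 'joint_efforts': array([-2.51424872e-04, -5.43502378e+01, -3.61797810e+01, -7.27741622e-05,
        3.99846205e-03,  1.06041588e-05]), 'eef_pos': array([ 0.14869323, -0.52948533,  0.40410341]), 'orientation': array([-3.11101476e+00, -4.28506142e-01,  1.70565912e-04]), 'force': array([ 0.57674415, -0.2059916 ,  0.44331547]), 'moment': array([-0.02140077,  0.00357308,  0.01569701]), 'finger_force': 0.0, 'finger_gap': 0.996487288280771}
scene {'fovy': 49.78401541898402, 'cx': 249.22893617159647, 'cy': 192.68604135319308, 'R': array([[-0.7932169 ,  0.60853631,  0.02214724],
       [ 0.31350761,  0.43929099, -0.84186484],
       [-0.52203441, -0.66083809, -0.5392338 ]]), 't': array([ 0.50549883, -0.13191022,  1.35851017])}
side {'fovy': 52.50177108245125, 'cx': 257.33535326709006, 'cy': 189.69797637031925, 'R': array([[ 0.69556244, -0.71835661,  0.01251722],
       [-0.55476218, -0.54806675, -0.62598863],
       [ 0.45654334,  0.42847009, -0.77973172]]), 't': array([-0.45569765,  0.35915121,  0.6207292 ])}
wrist {'fovy': 63.324647661249, 'cx': 253.64801149083553, 'cy': 197.76590074649403, 'R': array([[ 0.27047424, -0.96272638, -0.00126441],
       [-0.92374754, -0.25989277,  0.28132939],
       [-0.27117184, -0.07492436, -0.95961043]]), 't': array([-0.54969979, -0.0367645 ,  0.37889896])}
```

Run:
```python
import cv2,numpy as np
a=[cv2.imread(f"pics/{n}0.png") for n in("scene","side")]
cv2.imwrite("pics/scene0b.png",cv2.resize(a[0],(800,600),interpolation=cv2.INTER_CUBIC))
cv2.imwrite("pics/side0b.png",cv2.resize(a[1],(800,600),interpolation=cv2.INTER_CUBIC))
```

```text
(no output)
```

View pics/scene0b.png

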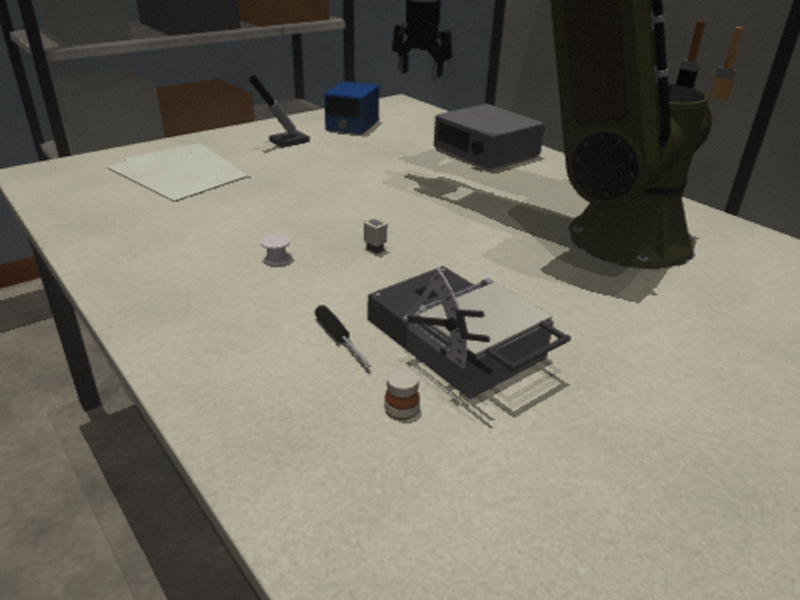

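View pics/side0b.png

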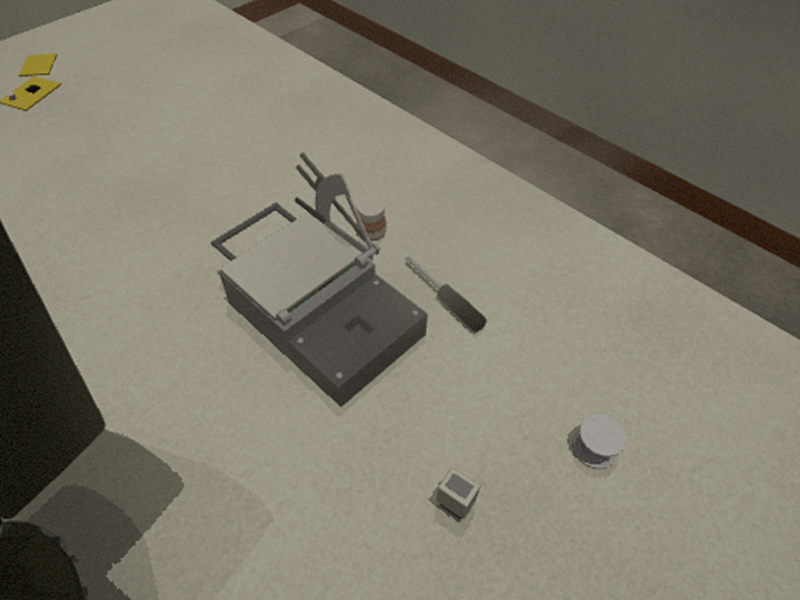

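The scene view shows the tester at about (460,330), relay (375,235), jar, spool and screwdriver, all upright. In the side view (800-wide), the relay top is at (459,487), the socket at about (360,323), the deck screws at (376,283), (415,312), (300,340) and (338,376), and the handle runs from (213,243) to (277,206).

```bash
cat > h.py <<'E'
import numpy as np, cv2
from workcell import bot, camrig, ticket
from scipy.spatial.transform import Rotation as Ro
def ray(p,uv):
    f=192/np.tan(np.radians(p["fovy"])/2)
    uv=np.atleast_2d(uv).astype(float)
    d=np.c_[(uv[:,0]-p["cx"])/f,(uv[:,1]-p["cy"])/f,np.ones(len(uv))]
    R=np.array(p["R"]); return -R.T@np.array(p["t"]), d@R
def onz(p,uv,z):
    c,d=ray(p,uv); return c+d*((z-c[2])/d[:,2])[:,None]
def proj(p,X):
    f=192/np.tan(np.radians(p["fovy"])/2)
    x=np.atleast_2d(X)@np.array(p["R"]).T+np.array(p["t"]); return x[:,:2]/x[:,2:]*f+[p["cx"],p["cy"]]
def tri(p1,u1,p2,u2):
    (c1,d1),(c2,d2)=ray(p1,u1),ray(p2,u2)
    A=np.c_[d1[0],-d2[0]]; s=np.linalg.lstsq(A,c2-c1,rcond=None)[0]
    a,b=c1+d1[0]*s[0],c2+d2[0]*s[1]; return (a+b)/2,np.linalg.norm(a-b)
def shift(target,yaw=None):
    "tool-axis shift that brings TCP to target; yaw = wanted world turn about z"
    o=bot.observe(); R=Ro.from_rotvec(o["orientation"]); return R.inv().apply(np.array(target)-o["eef_pos"])
E
python3 - <<'E'
from h import *
s=camrig.camera_params("side");c=camrig.camera_params("scene");k=1.5625
np.set_printoptions(precision=4,suppress=True)
print("relay top",onz(s,np.array([459,487])/k,.06), onz(c,np.array([375,222])/k,.06))
print("screws",onz(s,np.array([[376,283],[415,312],[300,340],[338,376]])/k,.05))
print("sock",onz(s,np.array([360,323])/k,.05))
print("handle",onz(s,np.array([[213,243],[277,206]])/k,.075),onz(c,np.array([[492,363],[568,338]])/k,.075))
print("spool",onz(s,np.array([603,436])/k,.04),"jar",onz(s,np.array([372,212])/k,.05))
print("driver",onz(s,np.array([[483,325],[408,260]])/k,.01))
print("deckcorners",onz(s,np.array([[427,318],[341,392],[287,342]])/k,.05))
E
```

```text
relay top [[ 0.4664 -0.2692  0.06  ]] [[ 0.4678 -0.2693  0.06  ]]
screws [[ 0.6134  0.0122  0.05  ]
 [ 0.6146 -0.063   0.05  ]
 [ 0.474   0.0133  0.05  ]
 [ 0.4721 -0.0635  0.05  ]]
sock [[ 0.5488 -0.0229  0.05  ]]
handle [[0.4865 0.2178 0.075 ]
 [0.6002 0.2137 0.075 ]] [[0.6149 0.1945 0.075 ]
 [0.4854 0.2174 0.075 ]]
spool [[ 0.643  -0.3485  0.04  ]] jar [[0.7111 0.121  0.05  ]]
driver [[ 0.6891 -0.1285  0.01  ]
 [ 0.7042  0.0348  0.01  ]]
deckcorners [[ 0.6187 -0.0817  0.05  ]
 [ 0.4592 -0.0833  0.05  ]
 [ 0.46    0.023   0.05  ]]
```

Run:
```python
from h import *
np.set_printoptions(precision=4,suppress=True)
p=camrig.camera_params("wrist");o=bot.observe();R=Ro.from_rotvec(o["orientation"])
C=-p["R"].T@p["t"];print("cam in tool",R.inv().apply(C-o["eef_pos"]),"axes in tool",(p["R"]@R.as_matrix()))
print(R.as_matrix()); print(shift([0.44,-0.27,0.36]))
```

```text
cam in tool [0.0714 0.0002 0.031 ] axes in tool [[ 0.0001  1.      0.0003]
 [-0.9596  0.0002 -0.2813]
 [-0.2813 -0.0002  0.9596]]
[[ 0.9628  0.2704 -0.0002]
 [ 0.2704 -0.9628  0.0008]
 [ 0.     -0.0008 -1.    ]]
[ 0.3506 -0.171   0.0444]
```

```bash
python3 nudge.py '1 .044 -.0214 .0055 0 0 0;1 .044 -.0214 .0055 0 0 0;1 .044 -.0214 .0055 0 0 0;1 .044 -.0214 .0055 0 0 0;1 .044 -.0214 .0055 0 0 0;1 .044 -.0214 .0055 0 0 0;1 .044 -.0214 .0055 0 0 0;1 .044 -.0214 .0055 0 0 0' 40
python3 nudge.py '1 0 0 0 0 0 0;1 0 0 0 0 0 0;1 0 0 0 0 0 0'
python3 - <<'E'
from h import *
import pickle
p=camrig.camera_params("wrist");im=camrig.grab_frame("wrist");pickle.dump((p,im),open("w1.pkl","wb"))
cv2.imwrite("pics/w1.png",cv2.resize(im[:,:,::-1],(800,600),interpolation=cv2.INTER_CUBIC))
E
```

```text
time: 0.95
eef_pos: [0.4425, -0.2678, 0.3605]
orientation: [3.112, 0.429, -0.0]
force: [0.9, -0.9, -0.1]
finger_gap: 1.001
finger_force: 0.0
time: 1.25
eef_pos: [0.4409, -0.27, 0.3607]
orientation: [-3.112, -0.428, 0.0]
force: [-0.5, -0.2, 0.2]
finger_gap: 0.999
finger_force: 0.0
```

View pics/w1.png

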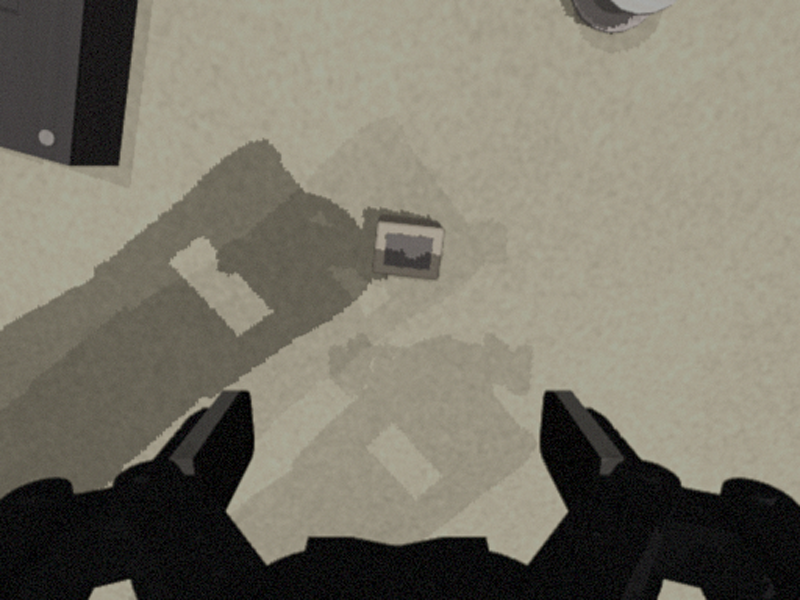

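The wrist view shows the relay with its top corners at about (380,221), (443,226), (437,278), (374,272) in 800-wide pixels. Its long side runs nearly along the finger-closing line, between the fingers, with free table around it.

Run:
```python
from h import *
import pickle
np.set_printoptions(precision=4,suppress=True)
p,im=pickle.load(open("w1.pkl","rb"))
X=onz(p,np.array([[380,221],[443,226],[437,278],[374,272]])/1.5625,.06)[:,:2]
print(X,X.mean(0),[np.linalg.norm(X[i]-X[i-1]) for i in range(4)])
for a,b in((0,1),(3,2),(1,2),(0,3)): print(np.degrees(np.arctan2(*(X[b]-X[a])[::-1])))
# dark recess patch
g=cv2.cvtColor(im,cv2.COLOR_RGB2HSV);crop=im[135:185,232:292].astype(int)
x,y=onz(p,np.array([[408,251]])/1.5625,.06)[0,:2];print(x,y)
cv2.imwrite("pics/w1c.png",cv2.resize(im[120:200,220:310,::-1],None,fx=6,fy=6,interpolation=cv2.INTER_CUBIC))
```

```text
[[ 0.4794 -0.2501]
 [ 0.4861 -0.2842]
 [ 0.4572 -0.2896]
 [ 0.451  -0.2543]] [ 0.4684 -0.2695] [np.float64(0.028761589267665044), np.float64(0.034748103104911575), np.float64(0.029389503447903434), np.float64(0.035858082140569125)]
-78.83688470211601
-79.89328437048498
-169.44370991958345
-171.6571259289872
0.46762799252303305 -0.2694691843773212
```

View pics/w1c.png

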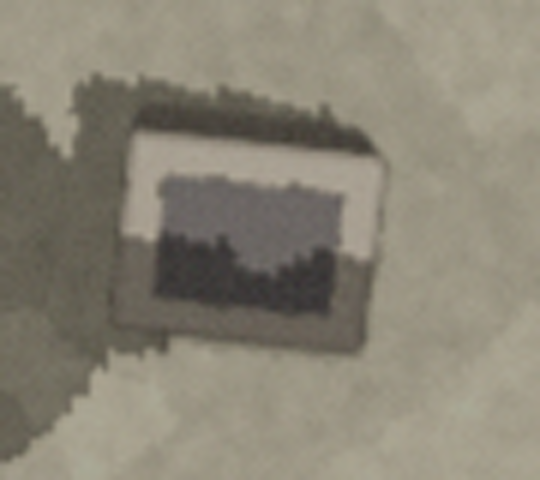

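Run:
```python
from h import *
import pickle
np.set_printoptions(precision=4,suppress=True)
p,im=pickle.load(open("w1.pkl","rb"))
X=onz(p,np.array([[132,130],[386,155],[362,352],[112,325]])/6+[219.6,119.6],.06)[:,:2]
c=X.mean(0);print(c,[np.linalg.norm(X[i]-X[i-1]) for i in range(4)])
e=X[1]+X[2]-X[0]-X[3];f=X[0]+X[1]-X[2]-X[3]
print(np.degrees(np.arctan2(e[1],e[0])),np.degrees(np.arctan2(f[1],f[0])))
Y=onz(p,np.array([[160,177],[344,193],[332,313],[154,296]])/6+[219.6,119.6],.06)[:,:2];print("recess",Y.mean(0))
print(shift([*c,.200]))
```

```text
[ 0.4682 -0.2692] [np.float64(0.028578368306883158), np.float64(0.03655785769925367), np.float64(0.029041043484270633), np.float64(0.03710690957221806)]
-80.27397822146945 9.671633628869937
recess [ 0.4677 -0.2692]
[0.0268 0.0063 0.1608]
```

```bash
python3 nudge.py '1 .0268 .0063 0 0 0 .105;1 0 0 .04 0 0 0;1 0 0 .04 0 0 0;1 0 0 .04 0 0 0;1 0 0 .03 0 0 0;1 0 0 .012 0 0 0;1 0 0 0 0 0 0;0.3 0 0 0 0 0 0;0.3 0 0 0 0 0 0;0 0 0 0 0 0 0' 40
python3 nudge.py '0 0 0 0 0 0 0;0 0 0 0 0 0 0;0 0 0 0 0 0 0'
```

```text
time: 2.3
eef_pos: [0.469, -0.2686, 0.2]
orientation: [3.129, 0.265, 0.003]
force: [0.1, -0.6, 0.2]
finger_gap: 0.516
finger_force: 0.0
time: 2.6
eef_pos: [0.4691, -0.2685, 0.1999]
orientation: [3.129, 0.265, 0.002]
force: [-1.3, -0.5, 6.4]
finger_gap: 0.438
finger_force: 39.9
```

```bash
python3 nudge.py '0 0 0 -.02 0 0 0;0 0 0 -.04 0 0 .085;0 0 0 -.04 0 0 .084;0 0 0 -.03 0 0 0;0 .003 -.049 0 0 0 0;0 .003 -.049 0 0 0 0;0 .003 -.049 0 0 0 0;0 .002 -.049 0 0 0 0;0 0 -.049 0 0 0 0;0 0 0 0 0 0 0'
python3 nudge.py '0 0 0 0 0 0 0;0 0 0 0 0 0 0;0 0 0 0 0 0 0'
python3 - <<'E'
from h import *
import pickle
p=camrig.camera_params("wrist");o=bot.observe();im=camrig.grab_frame("wrist");pickle.dump((p,im,o),open("w2.pkl","wb"))
cv2.imwrite("pics/w2.png",cv2.resize(im[:,:,::-1],(800,600),interpolation=cv2.INTER_CUBIC))
E
```

```text
time: 3.6
eef_pos: [0.4795, -0.0189, 0.3293]
orientation: [-3.141, -0.008, -0.001]
force: [0.4, -0.8, -0.4]
finger_gap: 0.438
finger_force: 40.9
time: 3.9
eef_pos: [0.4799, -0.0244, 0.3288]
orientation: [3.142, -0.003, 0.0]
force: [0.2, -0.7, -0.6]
finger_gap: 0.441
finger_force: 40.9
```

View pics/w2.png

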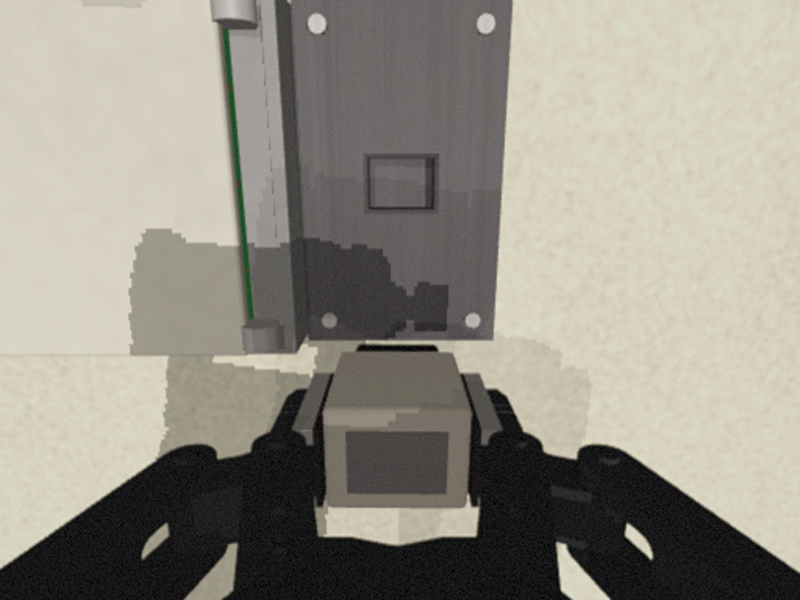

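Wrist view: the socket mouth's rim runs about (364,153) to (438,213), with screws at (317,23), (486,23), (329,320) and (473,321). The held relay is upright, with top edges at rows about 407 and 507 and the case's lower front edge at row about 352.

Run:
```python
from h import *
import pickle
np.set_printoptions(precision=4,suppress=True)
p,im,o=pickle.load(open("w2.pkl","rb"));k=1.5625
R=Ro.from_rotvec(o["orientation"]);T=o["eef_pos"]
print("T",T,R.as_rotvec())
g=im.mean(2)
# screws by bright blobs on the deck
m=((g>150)).astype(np.uint8);m[:, :190]=0;m[:,318:]=0
n,_,st,ce=cv2.connectedComponentsWithStats(m)
sc=[ce[i] for i in range(1,n) if 40<st[i,4]<300]; print("blobs",np.array(sc))
S=onz(p,np.array([[317,23],[486,23],[329,320],[473,321]])/k,.05)[:,:2];print("screws",S,S.mean(0))
e=S[0]+S[1]-S[2]-S[3];f=S[0]+S[2]-S[1]-S[3];print("yaw",np.arctan2(e[1],e[0]),np.arctan2(-f[0],f[1]))
rows=g[90:145,245:268].mean(1);cols=g[105:130,225:290].mean(0)
print("rows",np.round(rows).astype(int));print("cols",np.round(cols).astype(int))
r2=g[215:335,240:275].mean(1);d=np.diff(r2);i=np.argsort(-abs(d))[:12];print("relay edges",sorted((int(a)+215.5,round(d[a],1)) for a in i))
```

```text
T [ 0.4799 -0.0244  0.3288] [ 3.1415 -0.0029  0.0001]
blobs [[202.4068  14.6017]
 [310.6864  14.5085]
 [302.0625 204.625 ]
 [195.9444 230.0983]]
screws [[ 0.6137  0.0111]
 [ 0.6135 -0.0655]
 [ 0.4726  0.0114]
 [ 0.4719 -0.0656]] [ 0.5429 -0.0272]
yaw -0.0005984298486674381 -0.005430979358253848
rows [108 107 107 107 107 108 108 108  88  77  71  78  93  96  95  95 101 107
 108 108 108 108 108 107 106 102 100 100 100 100 100  99  99  99 100 100
  99  99  99  99 100  99  69  45  71  80  85  95  99  98  98  99  98  97
  98]
cols [101 102 101 102 104 104 104 100  86  82  64  59  85  89  90 100 102 103
 103 103 103 102 103 104 105 105 104 104 103 101 101 102 101 101 101 102
 101 101 102 102 101 100  99 101 101 102 101  75  63  64  63  49  45  74
  79  86 102 105 106 105 104 101 103 103 104]
relay edges [(216.5, np.float64(30.7)), (217.5, np.float64(59.5)), (219.5, np.float64(-60.2)), (220.5, np.float64(-83.6)), (221.5, np.float64(-27.1)), (223.5, np.float64(20.0)), (224.5, np.float64(54.6)), (275.5, np.float64(-29.5)), (276.5, np.float64(-12.8)), (315.5, np.float64(28.3)), (324.5, np.float64(55.4)), (325.5, np.float64(18.2))]
```

Run:
```python
from h import *
import pickle
np.set_printoptions(precision=4,suppress=True)
p,im,o=pickle.load(open("w2.pkl","rb"))
T=o["eef_pos"];R=Ro.from_rotvec(o["orientation"])
S=onz(p,[[232.3,97.6],[280.8,97.6],[280.8,136.6],[232.3,136.6]],.05)[:,:2]
print(S,S.mean(0),np.ptp(S,0))
zb=T[2]-.1999
for n,v,z,off in(("top back",324.4,.06,15),("top front",260.5,.06,-15),("case bottom front",224.2,.018,-15),("plug bottom front",220.,0,-11)):
    X=onz(p,[[256,v]],zb+z)[0]; print(n,(R.inv().apply(X-T))*1000,"-> rel x",(R.inv().apply(X-T))[0]*1000+off)
g=im.mean(2)
pts=[]
for u in range(215,296,8):
    d=np.diff(cv2.GaussianBlur(g,(3,3),0)[221:230,u]);pts.append((u,221.5+d.argmax()))
print("front bottom edge",pts)
pts=[]
for v in range(265,320,8):
    a=g[v,195:240];b=g[v,275:310];pts.append((v,195.5+int(np.diff(a).argmax()),275.5+int(np.diff(b).argmin())))
print("sides",pts)
```

```text
[[ 0.5578 -0.0086]
 [ 0.5577 -0.0453]
 [ 0.5286 -0.046 ]
 [ 0.5287 -0.008 ]] [ 0.5432 -0.027 ] [0.0292 0.038 ]
top back [-15.1624   1.2365 139.899 ] -> rel x -0.1624274631892657
top front [ 14.145    1.1729 139.9012] -> rel x -0.8549613327568135
case bottom front [ 12.8933   1.4686 181.9011] -> rel x -2.106707813487212
plug bottom front [  8.505    1.6037 199.9008] -> rel x -2.4950299463797556
front bottom edge [(215, np.float64(228.5)), (223, np.float64(221.5)), (231, np.float64(224.5)), (239, np.float64(224.5)), (247, np.float64(224.5)), (255, np.float64(224.5)), (263, np.float64(224.5)), (271, np.float64(224.5)), (279, np.float64(224.5)), (287, np.float64(222.5)), (295, np.float64(224.5))]
sides [(265, 206.5, 301.5), (273, 206.5, 300.5), (281, 206.5, 300.5), (289, 207.5, 299.5), (297, 207.5, 299.5), (305, 207.5, 299.5), (313, 208.5, 298.5)]
```

```bash
python3 nudge.py '0 .033 .0013 0 0 0 0;0 .032 .0013 0 0 0 0;0 0 0 .04 0 0 0;0 0 0 .03 0 0 0;0 0 0 0 0 0 0;0 0 0 0 0 0 0;0 0 0 0 0 0 0'
python3 - <<'E'
from h import *
import pickle
np.set_printoptions(precision=4,suppress=True)
o=bot.observe();print(o["eef_pos"],o["orientation"]);c=camrig.camera_params("scene");s=camrig.camera_params("side")
a=camrig.grab_frame("scene")
b=camrig.grab_frame("side")
u=proj(c,[.5432,-.027,.07])[0].astype(int);v=proj(s,[.5432,-.027,.07])[0].astype(int);print(u,v)
f=lambda im,u:cv2.resize(im[u[1]-30:u[1]+30,u[0]-40:u[0]+40,::-1],(400,300),interpolation=cv2.INTER_CUBIC)
w=camrig.grab_frame("wrist");pickle.dump((camrig.camera_params("wrist"),w),open("w3.pkl","wb"))
cv2.imwrite("pics/m3.png",np.vstack([np.hstack([f(a,u),f(b,v)]),cv2.resize(w[150:350,120:387,::-1],(800,600))[:300]]))
E
```

```text
time: 4.65
eef_pos: [0.5453, -0.0263, 0.2606]
orientation: [3.141, -0.001, 0.004]
force: [0.0, 0.9, -1.3]
finger_gap: 0.436
finger_force: 40.7
[ 0.5453 -0.0263  0.2606] [ 3.1413 -0.0011  0.0044]
[272 179] [229 203]
```

View pics/m3.png

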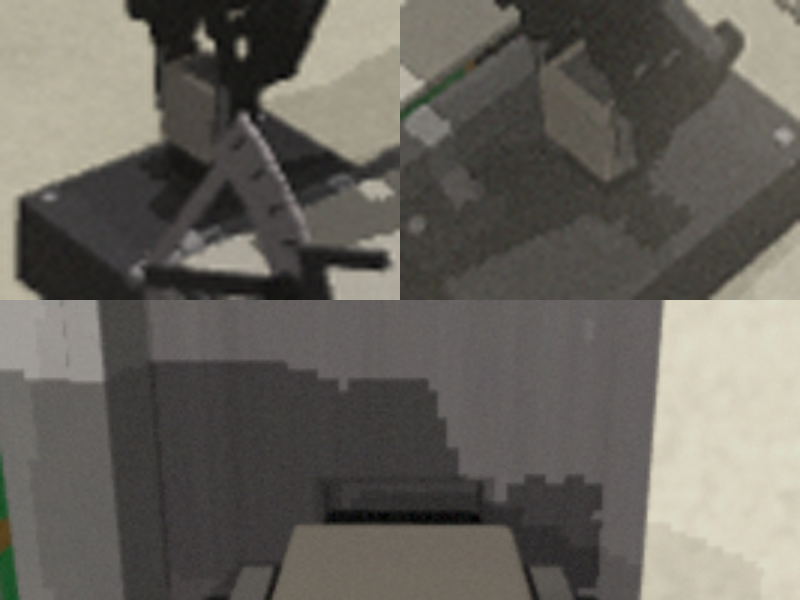

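The combined picture shows the relay upright just above the socket. In the wrist part the plug's front edge (crop row 515, cols 327–480) lies just inside the rim (row 480, cols 325–492).

Run:
```python
from h import *
import pickle
p,w=pickle.load(open("w3.pkl","rb"));g=w.mean(2)
print("rows",205,np.round(g[205:232,245:265].mean(1)).astype(int))
print("rim cols row 212-216",222,np.round(g[212:216,222:290].mean(0)).astype(int))
print("plug cols row 222",222,np.round(g[221:223,222:290].mean(0)).astype(int))
for v,z in((210,.05),(211,.05),(220.5,.0607),(221.5,.0607),(225,.0787)): print(v,z,onz(p,[[256,v]],z)[0])
```

```text
rows 205 [ 60  60  60  57  52  52  57  60  57  50  47  46  47  48  47  28  14  11
  12  37  91 102 103 101 101 102 102]
rim cols row 212-216 222 [62 62 56 53 51 47 40 34 46 46 50 48 57 60 58 59 60 59 54 51 54 52 54 52
 51 53 52 57 57 51 53 54 53 53 56 54 53 56 54 55 52 53 53 54 52 53 52 53
 54 54 52 54 52 56 52 56 53 38 37 56 71 73 73 91 96 96 96 68]
plug cols row 222 222 [62 59 58 55 48 51 36 20 16  8 21 12 11 18 16 14 14  8 10 23 18  5 10 20
  9  6  4  7 18 14 18 18  8 18 16  5 15 12 14 18  8  5 18 15 15  9 13  8
 14 18 10 16 12 21 14 12 11 16 37 40 43 43 42 47 44 44 48 48]
210 0.05 [ 0.55665456 -0.02777129  0.05      ]
211 0.05 [ 0.55601455 -0.02777248  0.05      ]
220.5 0.0607 [ 0.55385113 -0.02769911  0.0607    ]
221.5 0.0607 [ 0.55323716 -0.02770026  0.0607    ]
225 0.0787 [ 0.55806619 -0.02756106  0.0787    ]
```

```bash
python3 nudge.py '0 0 .0006 .008 0 0 0;0 0 0 .006 0 0 0;0 0 0 .005 0 0 0;0 0 0 0 0 0 0'
python3 nudge.py '0 0 0 .005 0 0 0;0 0 0 .004 0 0 0;0 0 0 .002 0 0 0;0 0 0 0 0 0 0'
```

```text
time: 5.2
eef_pos: [0.5447, -0.0265, 0.2387]
orientation: [-3.141, 0.0, 0.003]
force: [-0.3, 0.7, -0.6]
finger_gap: 0.443
finger_force: 40.7
time: 5.6
eef_pos: [0.5451, -0.0265, 0.2316]
orientation: [3.141, -0.0, 0.003]
force: [-17.4, 1.4, 36.4]
finger_gap: 0.438
finger_force: 45.8
```

```bash
python3 nudge.py '0.62 0 0 0 0 0 0;0.62 0 0 0 0 0 0;0.62 0 0 0 0 0 0;0.62 0 0 0 0 0 0'
python3 nudge.py '0.62 0 0 -.03 0 0 0;0.62 0 0 -.04 0 0 0;0.62 -.02 -.02 -.04 0 0 0;0.62 -.03 -.03 0 0 0 0;0.62 0 0 0 0 0 0;0.62 0 0 0 0 0 0;0.62 0 0 0 0 0 0'
python3 - <<'E'
from h import *
import pickle
p=camrig.camera_params("wrist");o=bot.observe();im=camrig.grab_frame("wrist");s=camrig.grab_frame("side");c=camrig.grab_frame("scene");pickle.dump((p,im,o,s,c),open("w4.pkl","wb"))
cv2.imwrite("pics/w4.png",np.vstack([np.hstack([cv2.resize(im[:,:,::-1],(400,300)),cv2.resize(s[90:240,100:300,::-1],(400,300))]),np.hstack([cv2.resize(c[130:280,200:400,::-1],(400,300),interpolation=cv2.INTER_CUBIC),cv2.resize(im[90:240,140:340,::-1],(400,300))])]))
E
```

```text
time: 6.0
eef_pos: [0.5449, -0.0265, 0.2284]
orientation: [-3.142, 0.0, 0.001]
force: [-0.1, 0.4, -0.2]
finger_gap: 0.621
finger_force: 0.0
time: 6.7
eef_pos: [0.4953, 0.0231, 0.3384]
orientation: [3.142, -0.001, -0.0]
force: [0.4, -0.4, -0.1]
finger_gap: 0.619
finger_force: 0.0
```

View pics/w4.png

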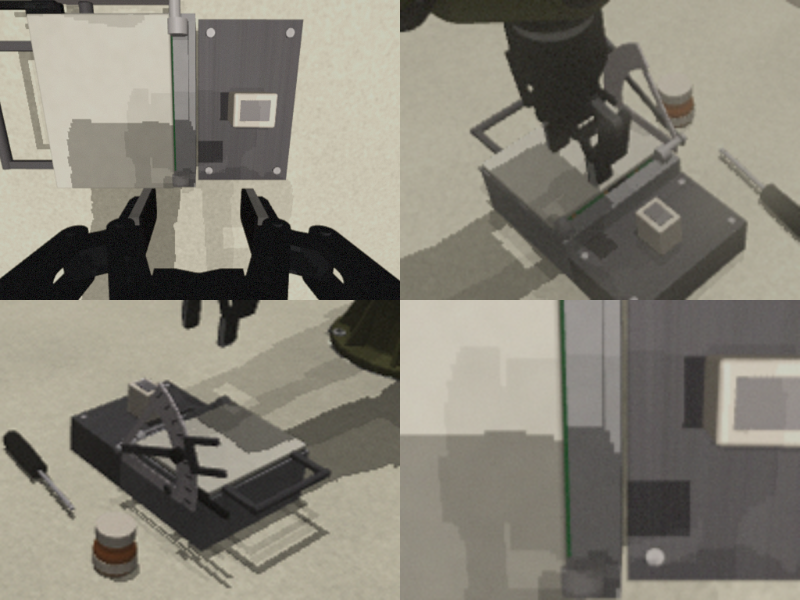

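The relay stands upright and seated in the socket, the gripper is clear and the bystanders are untouched. Next I measure its top and zoom on the clip, with predicted pointer positions marked as dots.

Run:
```python
from h import *
import pickle
np.set_printoptions(precision=4,suppress=True)
p,im,o,s,c=pickle.load(open("w4.pkl","rb"))
# relay top: bright blob near the socket
q=proj(p,[.5432,-.027,.092])[0];x,y=q.astype(int)
m=np.zeros(im.shape[:2],np.uint8);m[y-40:y+40,x-45:x+45]=(im.mean(2)[y-40:y+40,x-45:x+45]>150)
cn=max(cv2.findContours(m,0,2)[0],key=cv2.contourArea);r=cv2.boxPoints(cv2.minAreaRect(cn))
for z in(.092,.097): 
    X=onz(p,r,z)[:,:2];print(z,X.mean(0),[round(float(np.linalg.norm(X[i]-X[i-1])),4) for i in range(4)],np.degrees(np.arctan2(*(X[1]-X[0])[::-1])))
O=np.array([.543,.043,.075]);out=[]
for n in("scene","side"):
    P=camrig.camera_params(n);a=cv2.imread(f"pics/{n}0.png")
    th=np.arange(0,.81,.1);X=O+np.c_[np.full(9,.087),.15*np.cos(th),.15*np.sin(th)];u=proj(P,X);print(n,u.round(1).tolist())
    ce=u[5].astype(int);x0,y0=ce-[33,45];print("crop origin",x0,y0)
    z=cv2.resize(a[y0:y0+100,x0:x0+66],(396,600),interpolation=cv2.INTER_CUBIC)
    for k in(0,4,6,8):
        t=(u[k]-[x0,y0]+.5)*6;cv2.circle(z,tuple(int(v) for v in t),3,(0,0,255),-1)
    out.append(z)
cv2.imwrite("pics/clip.png",np.hstack(out))
```

```text
0.092 [ 0.5437 -0.027 ] [0.0285, 0.037, 0.0286, 0.0384] -90.01946888060941
0.097 [ 0.5442 -0.0259] [0.0278, 0.0361, 0.0279, 0.0375] -90.0194688806094
scene [[309.2, 234.6], [309.7, 228.7], [309.6, 222.4], [309.1, 215.8], [308.0, 208.9], [306.4, 201.9], [304.3, 194.9], [301.7, 187.9], [298.7, 181.1]]
crop origin 273 156
side [[192.5, 130.0], [192.0, 125.4], [191.9, 121.1], [192.2, 117.0], [192.9, 113.3], [194.1, 109.9], [195.7, 107.0], [197.9, 104.5], [200.4, 102.6]]
crop origin 161 64
```

View pics/clip.png

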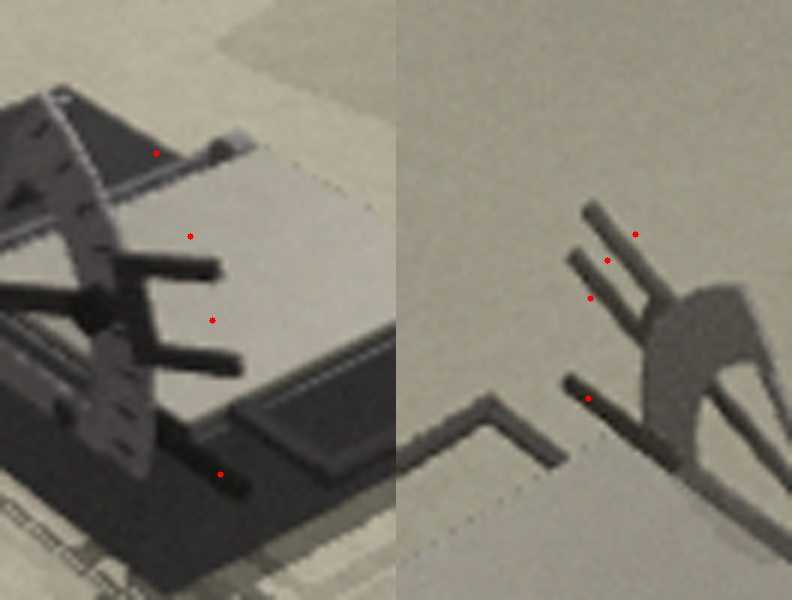

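Scene half: prong tips at crop (215,268) and (237,366), pointer end (240,490). Side half: prong tips (588,210) and (574,256), pointer end (568,380). The shut-angle dot sits on the pointer, so the hinge estimate holds.

Run:
```python
from h import *
np.set_printoptions(precision=4,suppress=True)
c=camrig.camera_params("scene");s=camrig.camera_params("side")
A=lambda x,y:np.array([[x/6+273-.5,y/6+156-.5]]);B=lambda x,y:np.array([[(x-396)/6+161-.5,y/6+64-.5]])
O=np.array([.543,.043,.075]);P={}
for n,a,b in(("up tip",(213,268),(590,210)),("lo tip",(236,366),(575,257)),("ptr end",(243,490),(570,382)),("up root",(125,264),(665,303)),("lo root",(150,353),(643,338))):
    X,e=tri(c,A(*a),s,B(*b));d=X-O;P[n]=d;print(n,d*1000,"gap",round(e*1000,1),"r",np.hypot(d[1],d[2]),"th",np.arctan2(d[2],d[1]))
# monocular: ray onto plane x=87 and x=100 planes
for x in(.087,.095):
  for n,a,b in(("up",(213,268),(590,210)),("lo",(236,366),(575,257)),("ptr",(243,490),(570,382))):
    for q,u in((c,A(*a)),(s,B(*b))):
        C,d=ray(q,u);X=C+d[0]*((O[0]+x-C[0])/d[0,0])-O;print(x,n,X*1000,"th",np.arctan2(X[2],X[1]),np.hypot(X[1],X[2]))
```

```text
up tip [ 98.68   146.3739  88.7172] gap 0.6 r 0.1711609287437002 th 0.5448928910637681
lo tip [ 98.807  161.278   58.0884] gap 0.2 r 0.17142010842173472 th 0.34571127089343984
ptr end [ 87.607  161.7189   1.0564] gap 0.2 r 0.1617223823432092 th 0.006531939843693381
up root [ 98.3011 106.3329  68.488 ] gap 1.0 r 0.12648041308098074 th 0.5722097594029247
lo root [ 98.7176 122.9873  41.0294] gap 1.5 r 0.12965060357879662 th 0.3219970022187374
0.087 up [ 87.     135.4472  78.2326] th 0.5237767519038188 0.15641704164550183
0.087 up [ 87.     130.152  104.2031] th 0.6751227979018211 0.16672682858526236
0.087 lo [ 87.     150.8679  46.9488] th 0.3016925415973491 0.15800415535441523
0.087 lo [ 87.     144.0993  74.7912] th 0.47875191348999313 0.16235255300559415
0.087 ptr [ 87.     161.0889   0.3528] th 0.0021899831008614697 0.16108925590657439
0.087 ptr [ 87.     160.9571   1.9418] th 0.012063309620783653 0.16096884488408358
0.095 up [ 95.     142.6515  85.2442] th 0.5386303533097488 0.1661806490145063
0.095 up [ 95.     141.6255  93.4206] th 0.5831159051282185 0.16966196331876277
0.095 lo [ 95.     157.8356  54.4403] th 0.33213977663170774 0.1669605264164754
0.095 lo [ 95.     155.8538  63.4163] th 0.38643691305381556 0.16826175763880555
0.095 ptr [ 95.     167.8998   8.559 ] th 0.05093261371890756 0.16811780378251728
0.095 ptr [ 95.     173.0511 -10.9005] th -0.06290722503536014 0.17339407897311238
```

The triangulation misses are all ≤1.5 mm. The prongs are parallel, 34 mm between centres (a 26 mm gap plus 8 mm prongs), with the middle at 0.445 rad, inside the stated range. Now to the handle, gripping slightly towards -x to stay clear of the clip.

```bash
python3 nudge.py '0.5 .008 -.048 0 0 0 0;0.5 .008 -.048 0 0 0 0;0.5 .008 -.048 0 0 0 0;0.5 .0087 -.048 .0184 0 0 0;0.5 0 0 .02 0 0 0;0.5 0 0 0 0 0 0;0.5 0 0 0 0 0 0;0.5 0 0 0 0 0 0'
python3 - <<'E'
from h import *
np.set_printoptions(precision=4,suppress=True)
o=bot.observe();p=camrig.camera_params("wrist");im=camrig.grab_frame("wrist");print(o["eef_pos"])
cv2.imwrite("pics/w5.png",im[:,:,::-1])
u=proj(p,[[.543,.215,.075],[.580,.215,.075],[.51,.215,.075]]);print(u)
v=int(u[1,1]);x=int(u[1,0]);g=im.mean(2)[v-3:v+4].mean(0);print(x-30,np.round(g[x-30:x+31]).astype(int))
E
```

```text
time: 7.65
eef_pos: [0.5277, 0.2126, 0.3021]
orientation: [-3.141, 0.003, -0.002]
force: [-0.1, -0.6, 0.8]
finger_gap: 0.497
finger_force: 0.0
[0.5277 0.2126 0.3021]
[[249.7663 196.0766]
 [249.4685 138.9291]
 [250.0075 242.3611]]
219 [120 118 117 117 118 127 128 141 143 121 113 115 115 114 114 114 113 115
 115 114 121 167 130  69  54  60  63  70  72  78  80  79  77  73  70  67
  61  59 104 170 176 162 158 161 159 158 156 155 157 158 160 162 175 178
 177 176 175 176 174 173 172]
```

The bar centre is at column 249.1 against a predicted 249.5, so the handle estimate holds. Lower and grip.

```bash
python3 nudge.py '0.5 0 -.0024 .03 0 0 0;0.5 0 0 .03 0 0 0;0.5 0 0 .014 0 0 0;0.5 0 0 0 0 0 0;0.5 0 0 0 0 0 0;0 0 0 0 0 0 0;0 0 0 0 0 0 0;0 0 0 0 0 0 0;0 0 0 0 0 0 0;0 0 0 0 0 0 0' 70
python3 nudge.py '0 0 0 0 0 0 0;0 0 0 0 0 0 0;0 0 0 0 0 0 0'
```

```text
time: 8.7
eef_pos: [0.5275, 0.2156, 0.228]
orientation: [3.141, -0.0, 0.002]
force: [-0.0, -6.4, 3.4]
finger_gap: 0.093
finger_force: 68.2
time: 9.0
eef_pos: [0.5275, 0.2155, 0.228]
orientation: [3.141, -0.001, 0.002]
force: [0.1, -4.4, 3.7]
finger_gap: 0.09
finger_force: 68.2
```

```bash
python3 nudge.py '0 0 .0005 -.0127 0 0 0;0 0 .0014 -.0127 0 0 0;0 0 .0023 -.0125 0 0 0;0 0 0 0 0 0 0'
python3 nudge.py '0 0 .0033 -.0124 0 0 0;0 0 .0042 -.0121 0 0 0;0 0 .005 -.0116 0 0 0;0 0 0 0 0 0 0;0 0 0 0 0 0 0;0 0 0 0 0 0 0;0 0 0 0 0 0 0'
python3 - <<'E'
from h import *
O=np.array([.543,.043,.075]);print(bot.observe()["eef_pos"]);out=[]
for n in("scene","side"):
    P=camrig.camera_params(n);a=camrig.grab_frame(n)[:,:,::-1].copy();cv2.imwrite(f"pics/{n}6.png",a)
    th=.445;u=proj(P,O+[.087,.15*np.cos(th),.15*np.sin(th)])[0];x0,y0=u.astype(int)-[33,50];print(n,u,x0,y0)
    z=cv2.resize(a[y0:y0+100,x0:x0+66],(396,600),interpolation=cv2.INTER_CUBIC)
    cv2.circle(z,tuple(int(v) for v in (u-[x0,y0]+.5)*6),3,(0,0,255),-1);out.append(z)
cv2.imwrite("pics/clip6.png",np.hstack(out))
E
```

```text
time: 9.4
eef_pos: [0.5273, 0.2114, 0.2666]
orientation: [-3.141, 0.001, -0.002]
force: [3.2, -0.4, -4.1]
finger_gap: 0.084
finger_force: 68.4
time: 10.1
eef_pos: [0.5273, 0.1999, 0.301]
orientation: [-3.14, -0.0, -0.002]
force: [6.1, 7.3, -2.9]
finger_gap: 0.087
finger_force: 68.8
[0.52732434 0.19994896 0.30099346]
scene [307.31330268 205.77861938] 274 155
side [193.38093159 111.70208725] 160 61
```

View pics/clip6.png

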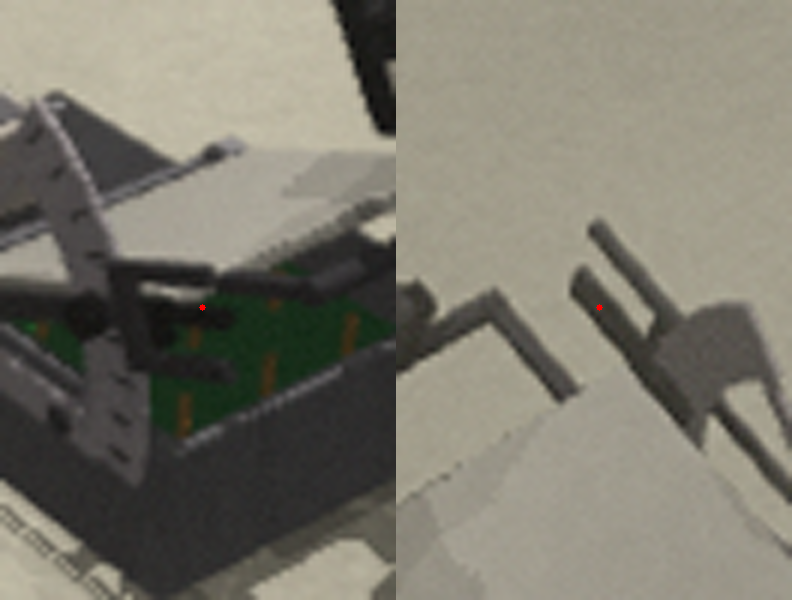

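The cover is lifted. The pointer's end is at crop (230,318) in the scene half, between the prongs, and near (580,290) in the side half, where it overlaps the lower prong's line of sight.

Run:
```python
from h import *
np.set_printoptions(precision=4,suppress=True)
c=camrig.camera_params("scene");s=camrig.camera_params("side");O=np.array([.543,.043,.075])
a=np.array([[231/6+274-.5,319/6+155-.5]]);b=np.array([[(580-396)/6+160-.5,291/6+61-.5]])
X,e=tri(c,a,s,b);d=X-O;print(d*1000,e*1000,np.arctan2(d[2],d[1]))
for q,u in((c,a),(s,b)):
    C,D=ray(q,u);Y=C+D[0]*((O[0]+.0876-C[0])/D[0,0])-O;print(Y*1000,np.arctan2(Y[2],Y[1]),np.hypot(Y[1],Y[2]))
h=np.array(bot.observe()["eef_pos"])-[0,0,.155]-O;print("handle",h,np.arctan2(h[2],h[1]),np.hypot(h[1],h[2]))
for th in(.40,.42,.445): print(th,proj(c,O+[.0876,.1613*np.cos(th),.1613*np.sin(th)]),a)
```

```text
[ 86.4047 146.8359  66.0615] 1.552708234233388 0.42277115530174997
[ 87.6    148.8929  67.775 ] 0.4271638374634144 0.16359263872084162
[ 87.6    147.2487  65.0234] 0.415837135012119 0.1609664843748897
handle [-0.0157  0.1569  0.071 ] 0.42472585778604605 0.1722427860562999
0.4 [[311.627  209.6294]] [[312.     207.6667]]
0.42 [[311.3248 208.117 ]] [[312.     207.6667]]
0.445 [[310.915  206.2189]] [[312.     207.6667]]
```

The cover stands at about 0.425 rad, against 0.445 for the gap middle, which is 3 mm low. Small correction and settle.

```bash
python3 nudge.py '0 0 .0015 -.0032 0 0 0;0 0 0 0 0 0 0;0 0 0 0 0 0 0;0 0 0 0 0 0 0;0 0 0 0 0 0 0;0 0 0 0 0 0 0'
python3 - <<'E'
from h import *
np.set_printoptions(precision=4,suppress=True)
O=np.array([.543,.043,.075]);c=camrig.camera_params("scene");o=bot.observe()
h=o["eef_pos"]-[0,0,.155]-O;print("handle",np.arctan2(h[2],h[1]),np.hypot(h[1],h[2]),o["qvel"])
im=camrig.grab_frame("scene");old=cv2.imread("pics/scene6.png")[:,:,::-1]
# column profiles across pointer near its end: dark bands along rows
for a in(old,im): print(np.round(a[194:222,305:309].mean((1,2))).astype(int))
# relay unchanged in the socket: difference of its region
u=proj(c,[.5432,-.027,.075])[0].astype(int);print(np.abs(old[u[1]-12:u[1]+12,u[0]-12:u[0]+12].astype(int)-im[u[1]-12:u[1]+12,u[0]-12:u[0]+12]).mean())
E
```

```text
time: 10.8
eef_pos: [0.5273, 0.1985, 0.3041]
orientation: [-3.14, -0.0, -0.002]
force: [5.6, 8.6, -3.2]
finger_gap: 0.091
finger_force: 68.8
handle 0.4449303433102404 0.17224996151441727 [-0.0011 -0.0001  0.0009 -0.0022 -0.0013  0.0004]
[161 163 161 164 143  71  36  34  38  93  86  45  26  20  20  27  34  36
  36  33  32  31  31  29  30  30  32  34]
[162 161 162 162 143  71  38  33  36  61  34  23  20  19  33  39  37  37
  37  33  32  33  29  29  30  30  32  34]
1.599537037037037
```

```bash
python3 -c "
from workcell import bot, camrig, ticket
print(ticket.hand_in())"
```

```text
the job is handed in; nothing more can be done
None
```

The job is handed in: the relay measured as fully home in the socket and let go, and the cover is held at about 0.445 rad, the measured middle of the clip gap; the jar, spool and screwdriver looked undisturbed, and no verdict was returned.

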